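# Fetch the long crossbar out of the gear drawer

## Task

Pull the drawer of the gear unit fully open, then take out the long square crossbar: it is much longer than the opening, so tilt its handle-side end up and draw it out diagonally while its far end is still under the unit's top. Do not force the bar against the unit, leave the short bracket in the drawer and do not disturb the things around. Finish while holding the bar still in the gripper, all of it a hand's width (8 cm) or more above the unit's top, with the drawer left open; nothing is put down.

Things in the scene. Friction and masses are not known exactly. Their poses are not given: they have to be found in the camera images.
- unit: Low plywood drawer unit fixed on the table, 365 deep, 302 wide, 112 high to its flat top. Origin: at table level below the middle of the top board's front edge. x points into the unit (from the handle side inwards, roughly to the robot's left), z up. The top board is 14 thick: its underside, which the bar must pass below, is 98 above the table. The drawer opens to the robot's right.
- drawer (a joint): Travel of the unit's one drawer in m: 0 shut, 0.17 fully open at a hard stop; slides along -x of the unit with about 2 N of drag and stays where left. Starts shut or up to 12 mm open.
- drawer_handle (a point): Middle of the drawer's handle: a round horizontal steel bar, about 10 thick, 110 long along the drawer's y, 35 out from the drawer front on two end posts, 82 above the table (30 below the unit's top). Axes as the unit's.
- drawer_front (a point): Middle of the drawer front's upper inner edge, 93 above the table; axes as the unit's. The grey front is 15 thick, 298 wide. Behind it the drawer is 330 long and 262 wide inside, side walls up to 73 above the table. Fully open, 170 of its length lies free in front of the unit's top.
- drawer_floor (a point): Point on the drawer's floor (18 above the table) straight below point drawer_front; axes as the unit's. A divider 6 thick, 22 high at y = 0 parts the drawer lengthwise into two bays, centred at y = +-66. Cloth strips across the bays, 10 high and 16 wide, at x = 45 and 210 from here carry the bar and the bracket.
- crossbar_center (a point): Centre of the crossbar: a straight square aluminium bar with black end caps, 20 x 20 x 300, about 0.13 kg. x runs along it, pointing into the unit; z up. It lies along the drawer on the cloth strips in the left or right bay (this varies), centre 38 above the table, hidden until the drawer, which carries it along, is opened. Its near end is up to 25 behind the drawer front.
- crossbar_front (a point): Centre of the crossbar's near end face (handle side), 150 from its centre along -x of the bar.
- crossbar_rear (a point): Centre of the crossbar's far end face, 150 from its centre along +x of the bar; it stays under the unit's top when the drawer is opened.
- bracket: Short flat aluminium bracket, 190 x 34 x 6, with its far end bent up 30 high, lying in the other bay of the drawer; origin at the centre of its underside, x along its length. Leave it in the drawer.
- adapter: Bystander: aluminium record adapter puck, 38 across, 24 high, on top of the unit near its far front corner. Origin at its underside.
- cartcase: Bystander: small black cartridge case 75 x 50 x 28, on the table beyond the opened drawer (on its side away from the robot). Origin at its underside.
- mug: Bystander: white mug, 80 across, 92 high, on the table beyond the unit (away from the robot). Origin at its underside.
- recordbrush: Bystander: record brush 104 x 38 x 32 on the table beyond the unit's front. Origin at its underside.
- spraycan: Bystander: metal can 52 across, 150 high, standing on top of the unit near its back. Origin at its underside.
- headphones: Bystander: black headphones lying on top of the unit towards its back, about 190 x 130 x 72. Origin at the underside between the cups.

How it is judged:
By the outcome, as a careful person would: the job done as asked, in the order asked, and still so for the second after the job is handed in, while the arm keeps its last pose, push and grip.
It also fails if it takes over 54 s, if anything falls off the work surface, if the arm or the gripper's body presses on something with over 40 N, if the wrist force passes 120 N, or if a joint passes its speed limit or range.

## Robot

A 6-joint arm with a two-finger parallel gripper is mounted at the origin on the work surface. World frame = base frame: x ahead of the robot, y to its left, z up, the work surface at z = 0. Lengths are in m, angles in degrees, forces in N, time in s.
With the tool pointing down it reaches from about 0.4 to 0.825 m from the base axis. Payload 7 kg.
Tool frame: the origin (TCP) lies on the centre line of the jaws, within the pads' length; the fingertips stand 14 mm ahead of it and the grasp point (between the pads) lies 5 mm behind it; z points along the fingers, y is the line along which they close (so a half turn about z gives the same grasp; the last joint's range is limited). The gripper opens to 88 mm and grips with 3 to 60 N. Pads are 19 mm wide; open, the fingers measure 130 mm over their backs; the gripper's body (78 mm by 193 mm) begins 47 mm behind the grasp point.
Start: joints at [86.007, 20.546, 0.682, 0, -70.136, -16.507], TCP at [0.236, 0.632, 0.241] pointing down, gripper open.
Joint ranges: [-176.03, 176.03], [-82.01, 121.73], [-58.28, 71.71], [-173.87, 95.51], [-174.79, -0.11], [-173.66, 173.66]. Speed limits (degrees/s): [136.94, 136.94, 172.46, 180, 180, 180].

## Interface

Orientations are given as [roll, pitch, yaw] about the fixed x, y, z axes, in that order (R = Rz(yaw) Ry(pitch) Rx(roll)).
In Python, from plant import r gives the robot as it stands.
- The arm moves only by the tool send_rows, never from a script. Its argument "steps" is a list of rows, each an object with "dp": the shift along the tool's x, y, z in mm, a list of three; "roll": the turn about the tool's z in rad; "jaw": the opening in per cent of the stroke, from 0 (shut) to 100 (fully open). In form: [{"dp": [tx, ty, tz], "roll": roll, "jaw": jaw}, ...]. A call has 1 to 5 rows; each row is the pose to reach, as a shift and turn from the pose commanded when the call began, along the tool's axes at that moment; what a row does not reach only later rows make up. A row lasts 1/8 s, in which the tool goes at most 62.5 mm and 10.7 degrees, less where a joint would pass 70% of its speed; a pose out of reach is approached as far as the arm can. A call with a gripper value outside its range is refused whole. The fingers move at their own pace and stop on an object; "newtons" is the grip in N (left out, the last holds). Time passes only in rows, so rows that repeat a pose let the fingers close. It gives the time, the measured TCP pose, the force, the opening and the grip force at its end, in the units of the state.
- r.get_state(): the state, without advancing time (a new reading comes with each control period).
- r.capture(name): name is "scene" or "top" or "wrist"; returns a dict with "image" (400x640x3 uint8, blue, green, red), "K" (3x3 intrinsics, pixels), "dist" ([k1, k2, p1, p2, k3] as OpenCV has them; the pictures are not rectified), "rvec" (rotation vector, rad) and "tvec" (3), from world to camera coordinates, as OpenCV has them. Camera axes: x right, y down, z forward; pixel columns grow to the right and rows downward; lengths in m; the calibration is good to about 2 mm. A picture is of the moment at which its call begins. There is no depth.
- r.close_job(): hands the job in; it is judged then, once.
The state is a dict: "time_s": time; "joints": joint angles; "qd": joint speeds; "joint_torque": joint torques, N m; "tcp_pos": TCP position; "eef_rot": TCP orientation; "contact_force": force on the tool from outside, world axes, zero at the start; "moment": the same for the moment, N m; "gripper_width": finger opening in m; "gripper_force": force on a finger pad.
Only numpy, scipy, OpenCV 4.12 (cv2) and the standard library are available. Lean on these libraries where they do the work, as an engineer would, in place of code of your own. Each camera call takes 0.05 s, during which the arm holds its last target. There are 200 camera calls.

## Working session

There is one attempt and no reset: what is moved stays moved. The work goes in short steps, Python scripts to look and compute and a tool call to move; the robot and the scene stay as the last step left them, time stands still between calls to the robot, and variables do not carry over. Pictures are saved under pics/ and viewed, at most 10 in all, crops included, and the job is handed in when it is done.

Besides the shell and the picture viewer there is one more tool, called after "Call:" as name([rows], argument=value, ...), one row to a line, values as JSON. send_rows: Moves the arm, as the interface text tells. Its arguments: {"type":"object","properties":{"steps":{"type":"array","items":{"type":"object","properties":{"dp":{"type":"array","items":{"type":"number"}},"roll":{"type":"number"},"jaw":{"type":"number"}}}},"newtons":{"type":"number"}},"required":["steps"]}

```bash
ls; mkdir -p pics
python3 - <<'E'
from plant import r
import cv2,pickle
s=r.get_state(); print({k:s[k] for k in('time_s','tcp_pos','eef_rot','gripper_width')})
for n in("scene","top"):
    c=r.capture(n); cv2.imwrite(f"pics/{n}0.png",c["image"]); pickle.dump(c,open(f"{n}0.pkl","wb"))
E
```

```text
pics
{'time_s': 0.0, 'tcp_pos': array([0.23624404, 0.63180686, 0.23962116]), 'eef_rot': array([ 1.79904177e+02, -8.47567686e-03, -2.05048086e+01]), 'gripper_width': 0.08782746838588522}
```

View pics/top0.png

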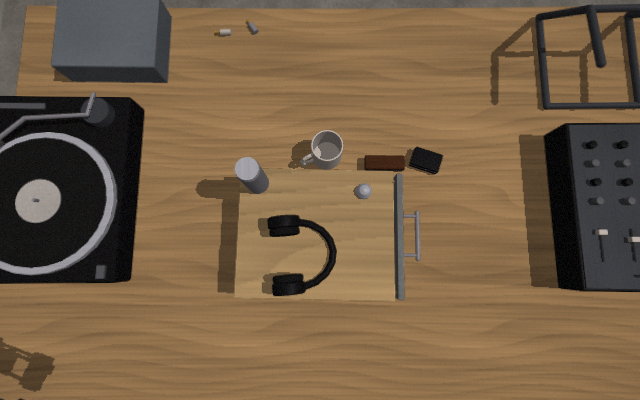

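View pics/scene0.png

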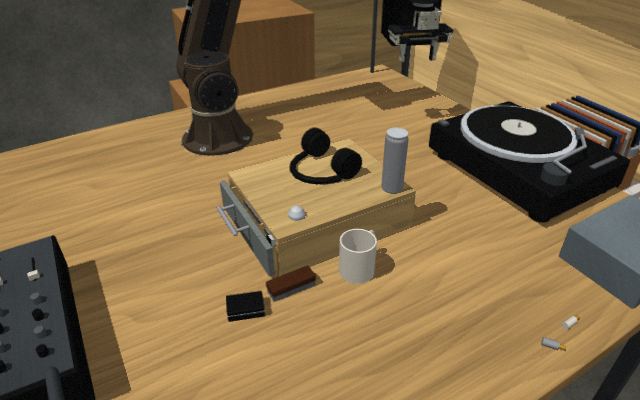

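The top view has world +x up and +y left. The drawer unit's front is at about column 400, with the handle at (418, 212–260) and the puck at (363, 190). I'll enlarge the front area to measure it.

```bash
cat > h.py <<'E'
import cv2,pickle,numpy as np
def w(c,uv,z):
    R=cv2.Rodrigues(np.array(c["rvec"],float))[0];t=np.array(c["tvec"],float).ravel()
    n=cv2.undistortPoints(np.array(uv,float).reshape(-1,1,2),np.array(c["K"]),np.array(c["dist"])).reshape(-1,2)
    d=np.c_[n,np.ones(len(n))]@R; o=-R.T@t
    return o+d*((z-o[2])/d[:,2])[:,None]
def crop(c,x0,y0,x1,y1,s,name):
    cv2.imwrite(name,cv2.resize(c["image"][y0:y1,x0:x1],None,fx=s,fy=s,interpolation=cv2.INTER_CUBIC))
E
python3 -c "
from h import *
c=pickle.load(open('top0.pkl','rb'));crop(c,340,160,450,310,4,'pics/c1.png')"
```

```text
(no output)
```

View pics/c1.png

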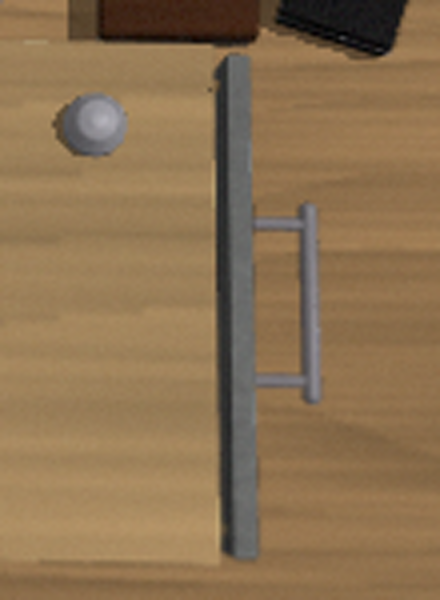

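```bash
python3 -c "
from h import *
np.set_printoptions(precision=4,suppress=True)
c=pickle.load(open('top0.pkl','rb'))
p=lambda l:[(340+a/4,160+b/4) for a,b in l]
h=w(c,p([(307,205),(314,401)]),.084);print('handle',h,np.linalg.norm(h[0]-h[1]))
f=w(c,p([(248,57),(258,556)]),.093);print('front outer',f,np.linalg.norm(f[0]-f[1]))
f=w(c,p([(229,57),(235,556)]),.093);print('front inner',f,np.linalg.norm(f[0]-f[1]))
f=w(c,p([(217,43),(221,562)]),.112);print('top edge',f,np.linalg.norm(f[0]-f[1]))
print('puck',w(c,p([(92,128)]),.118))
"
```

```text
handle [[ 0.6032 -0.1644  0.084 ]
 [ 0.4869 -0.1639  0.084 ]] 0.1163569665751829
front outer [[ 0.6924 -0.13    0.093 ]
 [ 0.399  -0.126   0.093 ]] 0.29338121072135326
front inner [[ 0.6924 -0.1185  0.093 ]
 [ 0.3989 -0.1128  0.093 ]] 0.2934842512953849
top edge [[ 0.6966 -0.1079  0.112 ]
 [ 0.3973 -0.1012  0.112 ]] 0.2993018785191643
puck [[ 0.644  -0.0322  0.118 ]]
```

Call:
send_rows([
  {"dp": [20, 23, -20], "roll": 0, "jaw": 0},
  {"dp": [55, 63, -50], "roll": 0, "jaw": 0},
  {"dp": [95, 108, -50], "roll": 0, "jaw": 0},
  {"dp": [135, 153, -50], "roll": 0, "jaw": 0},
  {"dp": [175, 198, -50], "roll": 0, "jaw": 0},
])

```text
time_s: 0.72
tcp_pos: [0.3312, 0.3834, 0.2904]
eef_rot: [180.0, 0.0, -20.5]
contact_force: [0.7, -0.3, 1.0]
gripper_width: 0.0429
gripper_force: 0.0
```

Call:
send_rows([
  {"dp": [38, 43, 0], "roll": 0, "jaw": 0},
  {"dp": [76, 86, 0], "roll": 0, "jaw": 0},
  {"dp": [114, 129, 0], "roll": 0, "jaw": 0},
  {"dp": [152, 172, 0], "roll": 0, "jaw": 0},
  {"dp": [190, 215, 0], "roll": 0, "jaw": 0},
])

```text
time_s: 1.35
tcp_pos: [0.4337, 0.1157, 0.2906]
eef_rot: [-180.0, -0.0, -20.5]
contact_force: [1.3, 0.1, 1.1]
gripper_width: 0.0008
gripper_force: 0.0
```

Call:
send_rows([
  {"dp": [38, 43, 0], "roll": 0, "jaw": 0},
  {"dp": [76, 86, 0], "roll": 0, "jaw": 0},
  {"dp": [114, 129, 0], "roll": 0, "jaw": 0},
  {"dp": [152, 172, 0], "roll": 0, "jaw": 0},
  {"dp": [182, 210, 0], "roll": 0, "jaw": 0},
])

```text
time_s: 1.98
tcp_pos: [0.5309, -0.145, 0.2901]
eef_rot: [180.0, 0.0, -20.5]
contact_force: [0.8, 0.8, -0.3]
gripper_width: 0.0002
gripper_force: 0.0
```

Call:
send_rows([
  {"dp": [0, 0, 0], "roll": 0.16, "jaw": 0},
  {"dp": [0, 0, 0], "roll": 0.33, "jaw": 0},
  {"dp": [0, 0, 0], "roll": 0.5, "jaw": 0},
  {"dp": [0, 0, 0], "roll": 0.67, "jaw": 0},
  {"dp": [0, 0, 0], "roll": 0.84, "jaw": 0},
])

```text
time_s: 2.6
tcp_pos: [0.5303, -0.1429, 0.2902]
eef_rot: [180.0, 0.0, -69.0]
contact_force: [0.3, -0.3, 0.3]
gripper_width: 0.0007
gripper_force: 0.0
```

Call:
send_rows([
  {"dp": [0, 0, 0], "roll": 0.16, "jaw": 0},
  {"dp": [0, 0, 0], "roll": 0.3, "jaw": 0},
  {"dp": [0, 0, 0], "roll": 0.389, "jaw": 0},
  {"dp": [0, 0, 0], "roll": 0.389, "jaw": 0},
])

```text
time_s: 3.1
tcp_pos: [0.5304, -0.1429, 0.2903]
eef_rot: [180.0, 0.0, -90.9]
contact_force: [0.3, -0.4, 0.2]
gripper_width: 0.0
gripper_force: 0.0
```

Call:
send_rows([
  {"dp": [0, 0, 50], "roll": 0, "jaw": 0},
  {"dp": [0, 0, 100], "roll": 0, "jaw": 0},
  {"dp": [0, 0, 150], "roll": 0, "jaw": 0},
  {"dp": [0, 0, 180], "roll": 0, "jaw": 0},
  {"dp": [0, 0, 180], "roll": 0, "jaw": 0},
])

```text
time_s: 3.72
tcp_pos: [0.5288, -0.1429, 0.1084]
eef_rot: [179.7, -0.0, -90.8]
contact_force: [1.1, 0.2, 1.6]
gripper_width: 0.0006
gripper_force: 0.0
```

Run:
```python
from plant import r
from h import *
a=r.capture("wrist")["image"];c=r.capture("scene");b=cv2.resize(c["image"][150:290,190:330],(400,400))
cv2.imwrite("pics/c2.png",np.hstack([cv2.resize(a,(400,250)),b[:250]]) if 0 else np.vstack([np.hstack([cv2.resize(a,(400,250))]),]) )
m=np.zeros((400,800,3),np.uint8);m[:250,:400]=cv2.resize(a,(400,250));m[:,400:]=b;cv2.imwrite("pics/c2.png",m)
```

```text
(no output)
```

View pics/c2.png

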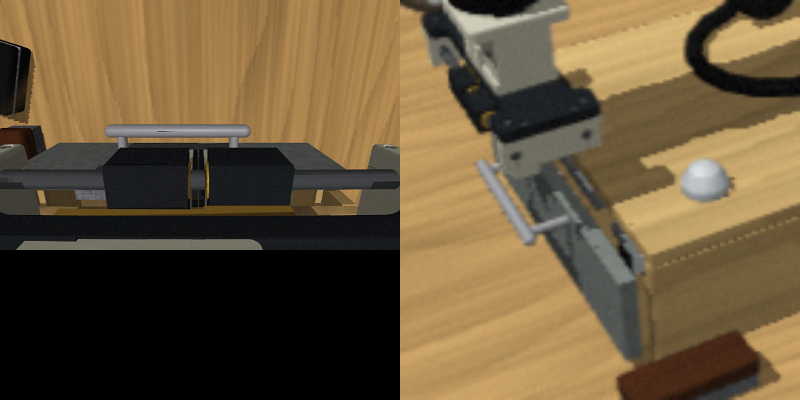

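The left half is the wrist view, with the handle bar at (180, 130). The closed fingers sit inside the handle span, behind the bar and in front of the drawer front. The way down is clear.

Call:
send_rows([
  {"dp": [0, 0, 10], "roll": 0, "jaw": 0},
  {"dp": [0, 0, 20], "roll": 0, "jaw": 0},
  {"dp": [0, 0, 30], "roll": 0, "jaw": 0},
  {"dp": [0, 0, 36], "roll": 0, "jaw": 0},
])

```text
time_s: 4.32
tcp_pos: [0.5302, -0.1429, 0.0738]
eef_rot: [180.0, -0.0, -90.9]
contact_force: [-0.7, 0.5, -0.0]
gripper_width: 0.0004
gripper_force: 0.0
```

Call:
send_rows([
  {"dp": [6, 0, 0], "roll": 0, "jaw": 0},
  {"dp": [16, 0, 0], "roll": 0, "jaw": 0},
  {"dp": [30, 0, 0], "roll": 0, "jaw": 0},
  {"dp": [45, 0, 0], "roll": 0, "jaw": 0},
  {"dp": [60, 0, 0], "roll": 0, "jaw": 0},
])

```text
time_s: 4.95
tcp_pos: [0.5295, -0.2042, 0.0746]
eef_rot: [-180.0, 0.0, -90.9]
contact_force: [-0.8, 1.8, -1.4]
gripper_width: 0.0005
gripper_force: 1.1
```

Call:
send_rows([
  {"dp": [15, 0, 0], "roll": 0, "jaw": 0},
  {"dp": [30, 0, 0], "roll": 0, "jaw": 0},
  {"dp": [45, 0, 0], "roll": 0, "jaw": 0},
  {"dp": [60, 0, 0], "roll": 0, "jaw": 0},
  {"dp": [72, 0, 0], "roll": 0, "jaw": 0},
])

```text
time_s: 5.58
tcp_pos: [0.5284, -0.2759, 0.0746]
eef_rot: [-180.0, -0.0, -90.9]
contact_force: [-1.0, 1.9, 0.8]
gripper_width: 0.0005
gripper_force: 1.0
```

Call:
send_rows([
  {"dp": [6, 0, 0], "roll": 0, "jaw": 0},
  {"dp": [12, 0, 0], "roll": 0, "jaw": 0},
  {"dp": [18, 0, 0], "roll": 0, "jaw": 0},
  {"dp": [22, 0, 0], "roll": 0, "jaw": 0},
  {"dp": [25, 0, 0], "roll": 0, "jaw": 0},
])

```text
time_s: 6.2
tcp_pos: [0.5283, -0.3, 0.0747]
eef_rot: [-180.0, -0.0, -90.9]
contact_force: [0.0, 1.5, 1.0]
gripper_width: 0.0007
gripper_force: 0.8
```

Pulled about 150 mm so far with 2 N of drag. I'll continue to the stop in small increments.

Call:
send_rows([
  {"dp": [2, 0, 0], "roll": 0, "jaw": 0},
  {"dp": [4, 0, 0], "roll": 0, "jaw": 0},
  {"dp": [6, 0, 0], "roll": 0, "jaw": 0},
])

```text
time_s: 6.58
tcp_pos: [0.5282, -0.3059, 0.0747]
eef_rot: [-180.0, -0.0, -90.9]
contact_force: [0.4, 2.2, 0.8]
gripper_width: 0.0006
gripper_force: 0.8
```

Call:
send_rows([
  {"dp": [1.5, 0, 0], "roll": 0, "jaw": 0},
  {"dp": [3, 0, 0], "roll": 0, "jaw": 0},
])

```text
time_s: 6.82
tcp_pos: [0.5281, -0.3077, 0.0746]
eef_rot: [-180.0, 0.1, -90.9]
contact_force: [1.2, 15.7, 5.9]
gripper_width: 0.0004
gripper_force: 7.7
```

Call:
send_rows([
  {"dp": [-3, 0, 0], "roll": 0, "jaw": 0},
  {"dp": [-5, 0, 0], "roll": 0, "jaw": 0},
  {"dp": [-5, 0, -30], "roll": 0, "jaw": 0},
  {"dp": [-5, 0, -80], "roll": 0, "jaw": 0},
  {"dp": [-5, 0, -130], "roll": 0, "jaw": 0},
])

```text
time_s: 7.45
tcp_pos: [0.5275, -0.3041, 0.2057]
eef_rot: [179.9, -0.0, -90.9]
contact_force: [1.3, 0.5, -1.0]
gripper_width: 0.0001
gripper_force: 0.0
```

Call:
send_rows([
  {"dp": [30, 0, -20], "roll": 0, "jaw": 45},
  {"dp": [70, 0, -40], "roll": 0, "jaw": 45},
  {"dp": [120, 0, -40], "roll": 0, "jaw": 45},
  {"dp": [160, 0, -40], "roll": 0, "jaw": 45},
  {"dp": [160, 0, -40], "roll": 0, "jaw": 45},
])

```text
time_s: 8.07
tcp_pos: [0.5243, -0.4665, 0.2432]
eef_rot: [179.9, 0.0, -91.1]
contact_force: [-0.9, -0.8, -0.7]
gripper_width: 0.0386
gripper_force: 0.0
```

Run:
```python
from plant import r
from h import *
c=r.capture("top");pickle.dump(c,open("top1.pkl","wb"));crop(c,360,160,520,310,4,"pics/c3.png")
```

```text
(no output)
```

View pics/c3.png

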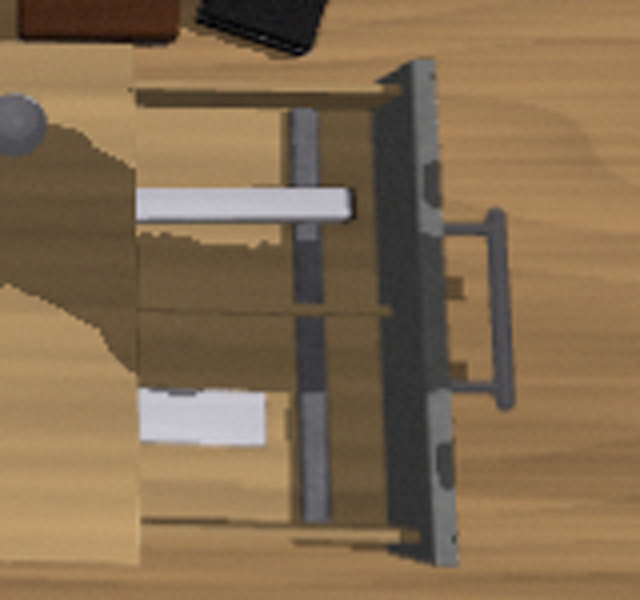

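The far bay holds the crossbar: its top face spans rows 188–220 and its near end is at about (352, 204). The short bracket is in the near bay at (200, 417).

```bash
python3 -c "
from h import *
np.set_printoptions(precision=4,suppress=True)
c=pickle.load(open('top1.pkl','rb'))
p=lambda l:[(360+a/4,160+b/4) for a,b in l]
print('bar', w(c,p([(140,188),(140,220),(346,188),(346,220),(353,204)]),.048))
print('front inner',w(c,p([(413,62),(434,562)]),.093))
print('edge',w(c,p([(135,43),(140,562)]),.112))
print('floor divider',w(c,p([(140,312),(380,312)]),.04))
"
```

```text
bar [[ 0.6185 -0.1194  0.048 ]
 [ 0.5983 -0.1188  0.048 ]
 [ 0.6188 -0.2477  0.048 ]
 [ 0.5987 -0.2467  0.048 ]
 [ 0.6087 -0.2515  0.048 ]]
front inner [[ 0.6894 -0.2771  0.093 ]
 [ 0.3969 -0.2715  0.093 ]]
edge [[ 0.6966 -0.1067  0.112 ]
 [ 0.3973 -0.1006  0.112 ]]
floor divider [[ 0.5415 -0.1186  0.04  ]
 [ 0.5422 -0.2672  0.04  ]]
```

Call:
send_rows([
  {"dp": [-55, -15, 0], "roll": 0, "jaw": 45},
  {"dp": [-115, -31, 0], "roll": -0.012, "jaw": 45},
  {"dp": [-175, -47, 0], "roll": -0.012, "jaw": 45},
  {"dp": [-235, -63, 0], "roll": -0.012, "jaw": 45},
  {"dp": [-298, -79, 0], "roll": -0.012, "jaw": 45},
])

```text
time_s: 8.75
tcp_pos: [0.6085, -0.1668, 0.245]
eef_rot: [-180.0, -0.0, -90.2]
contact_force: [0.9, -0.4, 1.1]
gripper_width: 0.0395
gripper_force: 0.0
```

Call:
send_rows([
  {"dp": [0, 0, 50], "roll": 0, "jaw": 45},
  {"dp": [0, 0, 90], "roll": 0, "jaw": 45},
  {"dp": [0, 0, 120], "roll": 0, "jaw": 45},
  {"dp": [0, 0, 120], "roll": 0, "jaw": 45},
])

```text
time_s: 9.25
tcp_pos: [0.6067, -0.1687, 0.1225]
eef_rot: [179.7, 0.0, -90.2]
contact_force: [-0.9, -0.5, 0.7]
gripper_width: 0.0396
gripper_force: 0.0
```

Run:
```python
from plant import r
from h import *
s=r.get_state();print(s['tcp_pos'],s['eef_rot'])
cv2.imwrite("pics/c4.png",r.capture("wrist")["image"])
```

```text
[ 0.6066559  -0.16865109  0.12248332] [ 1.79725456e+02  7.55919738e-03 -9.01815144e+01]
```

View pics/c4.png

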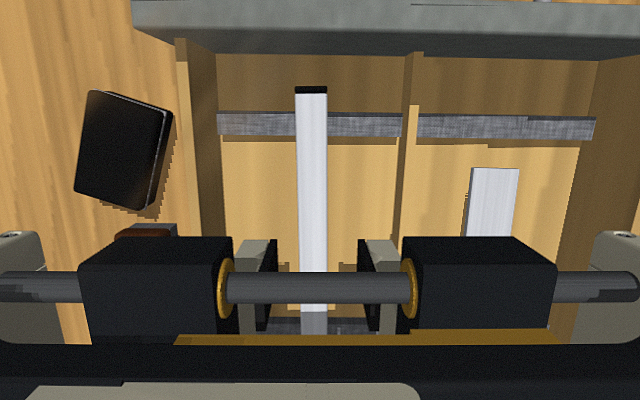

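The bar at column 312 is centred between the fingers. I'll descend and take a light grip.

Call:
send_rows([
  {"dp": [0, 0, 30], "roll": 0, "jaw": 45},
  {"dp": [0, 0, 60], "roll": 0, "jaw": 45},
  {"dp": [0, 0, 80], "roll": 0, "jaw": 45},
  {"dp": [0, 0, 86], "roll": 0, "jaw": 45},
  {"dp": [0, 0, 86], "roll": 0, "jaw": 45},
])

```text
time_s: 9.93
tcp_pos: [0.6094, -0.1696, 0.0399]
eef_rot: [-179.9, -0.0, -90.2]
contact_force: [0.3, -0.2, -0.0]
gripper_width: 0.0393
gripper_force: 0.0
```

Call:
send_rows([
  {"dp": [0, 0, 0], "roll": 0, "jaw": 15},
  {"dp": [0, 0, 0], "roll": 0, "jaw": 15},
  {"dp": [0, 0, 0], "roll": 0, "jaw": 15},
  {"dp": [0, 0, 0], "roll": 0, "jaw": 15},
  {"dp": [0, 0, 0], "roll": 0, "jaw": 15},
], newtons=4)

```text
time_s: 10.55
tcp_pos: [0.609, -0.1696, 0.0393]
eef_rot: [-179.9, -0.0, -90.2]
contact_force: [-1.6, 1.4, 5.8]
gripper_width: 0.0203
gripper_force: 4.0
```

Call:
send_rows([
  {"dp": [0, 0, -5], "roll": 0, "jaw": 15},
  {"dp": [0, 0, -11], "roll": 0, "jaw": 15},
  {"dp": [-2, 0, -18], "roll": 0, "jaw": 15},
  {"dp": [-3, 0, -25], "roll": 0, "jaw": 15},
  {"dp": [-4, 0, -32], "roll": 0, "jaw": 15},
])

```text
time_s: 11.18
tcp_pos: [0.6086, -0.1655, 0.0711]
eef_rot: [-180.0, -0.0, -90.2]
contact_force: [0.4, -0.1, -0.8]
gripper_width: 0.0199
gripper_force: 4.0
```

Call:
send_rows([
  {"dp": [-1, 0, -5], "roll": 0, "jaw": 15},
  {"dp": [-2, 0, -8], "roll": 0, "jaw": 15},
  {"dp": [-2, 0, -8], "roll": 0, "jaw": 15},
])

```text
time_s: 11.55
tcp_pos: [0.6087, -0.1635, 0.0788]
eef_rot: [-180.0, -0.0, -90.2]
contact_force: [-0.9, -0.7, -0.2]
gripper_width: 0.0199
gripper_force: 4.0
```

Run:
```python
from plant import r
from h import *
s=r.get_state();print(s['tcp_pos'],s['moment'],s['contact_force'])
c=r.capture("scene");pickle.dump(c,open("s2.pkl","wb"));a=r.capture("wrist")["image"]
m=np.zeros((400,800,3),np.uint8);m[:250,:400]=cv2.resize(a,(400,250));m[:,400:]=cv2.resize(c["image"][140:290,170:320],(400,400),interpolation=cv2.INTER_CUBIC);cv2.imwrite("pics/c5.png",m)
```

```text
[ 0.60866517 -0.16348917  0.0787817 ] [-0.0004667  -0.07998369 -0.06414463] [-0.85497387 -0.66812016 -0.24903064]
```

View pics/c5.png

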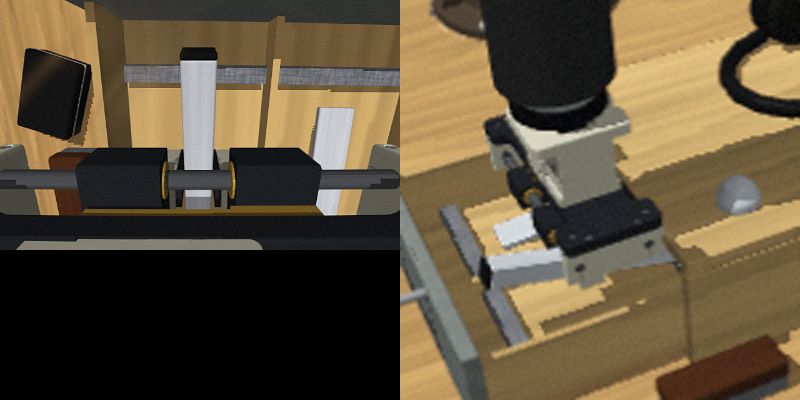

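The front end cap in the wrist view, at (199, 53), looks enlarged. I'll use the known 20 mm width along the bar to get its heights, and so the tilt.

```bash
cat > tilt.py <<'E'
from plant import r
from h import *
from scipy.optimize import brentq
def tilt():
    c=r.capture("wrist");g=cv2.cvtColor(c["image"],cv2.COLOR_BGR2HSV);P=[]
    for v in range(60,235,4):
        m=(g[v,:,1]<60)&(g[v,:,2]>110); xs=np.flatnonzero(m&(abs(np.arange(640)-320)<90))
        if len(xs)<25 or xs[-1]-xs[0]+1-len(xs)>3 or len(xs)>120: continue
        f=lambda z:abs(np.subtract(*w(c,[(xs[0]-.5,v),(xs[-1]+.5,v)],z)))[0]-.020
        try:z=brentq(f,0,.4)
        except Exception:continue
        q=w(c,[(xs.mean(),v)],z)[0];P.append((v,len(xs),q[1],z))
    P=np.array(P);k=np.polyfit(P[:,2],P[:,3],1)
    print(P[::6].round(4));print('tilt deg',np.degrees(np.arctan(-k[0])),'z fit at y ends',k)
    s=r.get_state();print(s['tcp_pos'],'z fit(top face) at tcp',np.polyval(k,s['tcp_pos'][1]))
if __name__=="__main__":tilt()
E
python3 tilt.py
```

```text
Traceback (most recent call last):
  File "tilt.py", line 16, in <module>
    if __name__=="__main__":tilt()
                            ~~~~^^
  File "tilt.py", line 13, in tilt
    P=np.array(P);k=np.polyfit(P[:,2],P[:,3],1)
                               ~^^^^^
IndexError: too many indices for array: array is 1-dimensional, but 2 were indexed
```

Run:
```python
from plant import r
from h import *
c=r.capture("wrist");g=cv2.cvtColor(c["image"],cv2.COLOR_BGR2HSV)
for v in(95,140,160,180,210,230): print(v,[tuple(int(t) for t in g[v,u,1:]) for u in range(270,370,6)])
```

```text
95 [(118, 108), (123, 108), (119, 111), (148, 74), (128, 4), (255, 4), (0, 0), (0, 0), (0, 0), (0, 0), (255, 1), (255, 3), (0, 0), (129, 121), (127, 116), (125, 112), (125, 106)]
140 [(129, 101), (130, 100), (139, 92), (153, 100), (5, 190), (11, 190), (11, 194), (9, 195), (9, 190), (10, 195), (13, 199), (8, 187), (11, 189), (124, 113), (131, 115), (127, 104), (124, 103)]
160 [(125, 192), (126, 190), (123, 193), (129, 190), (12, 184), (12, 191), (10, 196), (9, 199), (12, 190), (13, 193), (10, 199), (8, 191), (13, 179), (122, 200), (123, 205), (126, 195), (127, 197)]
180 [(125, 189), (125, 192), (121, 194), (124, 193), (8, 187), (11, 190), (9, 196), (9, 196), (17, 194), (8, 194), (4, 194), (13, 189), (14, 170), (118, 201), (124, 204), (126, 197), (123, 193)]
210 [(125, 192), (128, 188), (122, 190), (117, 192), (9, 176), (10, 185), (8, 193), (10, 196), (11, 193), (8, 197), (14, 202), (10, 187), (20, 139), (127, 200), (124, 202), (128, 194), (124, 194)]
230 [(125, 186), (130, 189), (124, 191), (128, 193), (23, 181), (6, 179), (8, 196), (9, 201), (3, 193), (15, 206), (8, 198), (7, 185), (111, 173), (124, 202), (124, 200), (123, 195), (127, 197)]
```

```bash
sed -i 's/z=brentq(f,0,.4)/z=brentq(f,-.05,oz-.01)/; s/;P=\[\]/;P=[];oz=(-cv2.Rodrigues(np.array(c["rvec"],float))[0].T@np.array(c["tvec"],float).ravel())[2]/' tilt.py; python3 tilt.py
```

```text
[[ 1.000e+02  5.900e+01 -2.384e-01  1.013e-01]
 [ 1.520e+02  5.500e+01 -2.203e-01  9.750e-02]
 [ 1.760e+02  5.300e+01 -2.110e-01  9.520e-02]
 [ 2.000e+02  5.100e+01 -2.009e-01  9.270e-02]
 [ 2.240e+02  4.900e+01 -1.900e-01  9.010e-02]]
tilt deg 13.128525469425396 z fit at y ends [-0.23323217  0.046423  ]
[ 0.60852556 -0.16362513  0.07839567] z fit(top face) at tcp 0.08458563965628034
```

Call:
send_rows([
  {"dp": [-1, 0, -4], "roll": 0, "jaw": 15},
  {"dp": [-2, 0, -8], "roll": 0, "jaw": 15},
  {"dp": [-3, 0, -13], "roll": 0, "jaw": 15},
  {"dp": [-5, 0, -18], "roll": 0, "jaw": 15},
  {"dp": [-5, 0, -18], "roll": 0, "jaw": 15},
])

```text
time_s: 12.42
tcp_pos: [0.609, -0.1584, 0.0973]
eef_rot: [-179.9, -0.0, -90.2]
contact_force: [0.2, -0.4, -0.1]
gripper_width: 0.0201
gripper_force: 4.0
```

Call:
send_rows([
  {"dp": [0, 0, 0], "roll": 0, "jaw": 10},
  {"dp": [0, 0, 0], "roll": 0, "jaw": 10},
  {"dp": [0, 0, 0], "roll": 0, "jaw": 10},
], newtons=55)

```text
time_s: 12.8
tcp_pos: [0.6087, -0.1586, 0.0966]
eef_rot: [-180.0, -0.0, -90.2]
contact_force: [0.2, 0.0, 1.0]
gripper_width: 0.0197
gripper_force: 55.0
```

```bash
python3 tilt.py
```

```text
[[ 1.240e+02  6.100e+01 -2.258e-01  1.255e-01]
 [ 1.480e+02  5.800e+01 -2.175e-01  1.217e-01]
 [ 1.720e+02  5.500e+01 -2.083e-01  1.176e-01]
 [ 1.960e+02  5.300e+01 -1.987e-01  1.154e-01]
 [ 2.200e+02  5.100e+01 -1.884e-01  1.130e-01]]
tilt deg 18.26206709598753 z fit at y ends [-0.32998407  0.05005754]
[ 0.60869319 -0.15864522  0.09654526] z fit(top face) at tcp 0.1024079400111077
```

Call:
send_rows([
  {"dp": [5, 0, -1.7], "roll": 0, "jaw": 10},
  {"dp": [12, 0, -4], "roll": 0, "jaw": 10},
  {"dp": [21, 0, -7], "roll": 0, "jaw": 10},
  {"dp": [30, 0, -10], "roll": 0, "jaw": 10},
  {"dp": [36, 0, -12], "roll": 0, "jaw": 10},
])

```text
time_s: 13.48
tcp_pos: [0.6084, -0.1954, 0.1088]
eef_rot: [-180.0, -0.0, -90.3]
contact_force: [-0.3, 0.2, -0.2]
gripper_width: 0.0196
gripper_force: 55.0
```

```bash
python3 tilt.py
```

```text
[[ 1.080e+02  6.300e+01 -2.676e-01  1.401e-01]
 [ 1.320e+02  6.100e+01 -2.600e-01  1.384e-01]
 [ 1.560e+02  1.150e+02 -2.598e-01  1.932e-01]
 [ 2.000e+02  5.300e+01 -2.340e-01  1.280e-01]
 [ 2.240e+02  5.100e+01 -2.237e-01  1.257e-01]]
tilt deg 25.98409283516164 z fit at y ends [-0.48738896  0.01456297]
[ 0.60850141 -0.19586958  0.1090061 ] z fit(top face) at tcp 0.11002763674308906
```

The tilt held: the clean rows give 18.2°, and the 115-pixel row is an outlier from the cloth strip. I'll continue along the bar's axis.

Call:
send_rows([
  {"dp": [12, 0, -4], "roll": 0, "jaw": 10},
  {"dp": [27, 0, -9], "roll": 0, "jaw": 10},
  {"dp": [42, 0, -14], "roll": 0, "jaw": 10},
  {"dp": [57, 0, -19], "roll": 0, "jaw": 10},
  {"dp": [69, 0, -23], "roll": 0, "jaw": 10},
])

```text
time_s: 14.15
tcp_pos: [0.6081, -0.2648, 0.1319]
eef_rot: [-180.0, -0.0, -90.3]
contact_force: [0.7, 0.3, -0.7]
gripper_width: 0.0194
gripper_force: 55.0
```

Call:
send_rows([
  {"dp": [12, 0, -4], "roll": 0, "jaw": 10},
  {"dp": [27, 0, -9], "roll": 0, "jaw": 10},
  {"dp": [45, 0, -15], "roll": 0, "jaw": 10},
  {"dp": [63, 0, -21], "roll": 0, "jaw": 10},
  {"dp": [78, 0, -26], "roll": 0, "jaw": 10},
])

```text
time_s: 14.78
tcp_pos: [0.6078, -0.343, 0.158]
eef_rot: [-180.0, -0.0, -90.3]
contact_force: [0.1, -0.2, -1.2]
gripper_width: 0.0195
gripper_force: 55.0
```

Run:
```python
from plant import r
from h import *
s=r.get_state();print(s['tcp_pos'],s['contact_force'])
c=r.capture("scene");a=r.capture("top")["image"]
m=np.zeros((400,800,3),np.uint8);m[:,:400]=cv2.resize(a[150:310,360:520],(400,400));m[:,400:]=cv2.resize(c["image"][130:290,160:320],(400,400),interpolation=cv2.INTER_CUBIC);cv2.imwrite("pics/c6.png",m)
```

```text
[ 0.6077999  -0.34297397  0.15798033] [ 0.08648154 -0.18714415 -1.22989998]
```

View pics/c6.png

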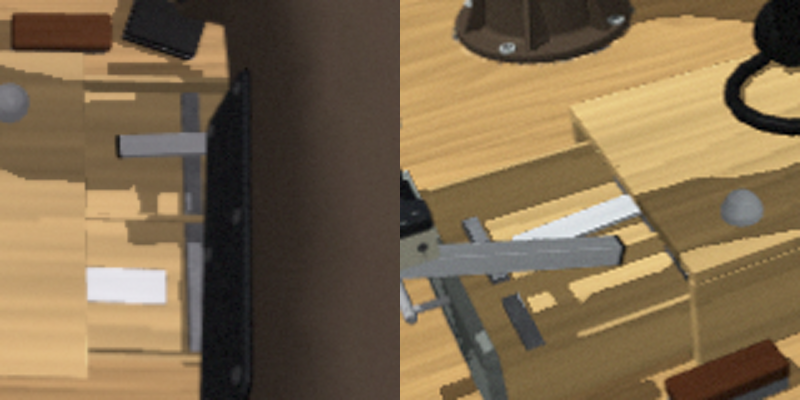

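The rear cap, at (118, 147) in the left half, is clear of the top board, and the bracket is still in the drawer. Now straight up.

Call:
send_rows([
  {"dp": [0, 0, -12], "roll": 0, "jaw": 10},
  {"dp": [0, 0, -35], "roll": 0, "jaw": 10},
  {"dp": [0, 0, -65], "roll": 0, "jaw": 10},
  {"dp": [0, 0, -95], "roll": 0, "jaw": 10},
  {"dp": [0, 0, -120], "roll": 0, "jaw": 10},
])

```text
time_s: 15.5
tcp_pos: [0.6081, -0.341, 0.2799]
eef_rot: [-179.9, -0.0, -90.2]
contact_force: [0.2, -0.4, -1.2]
gripper_width: 0.0196
gripper_force: 55.0
```

Call:
send_rows([
  {"dp": [0, 0, -20], "roll": 0, "jaw": 10},
  {"dp": [0, 0, -35], "roll": 0, "jaw": 10},
  {"dp": [0, 0, -40], "roll": 0, "jaw": 10},
  {"dp": [0, 0, -40], "roll": 0, "jaw": 10},
  {"dp": [0, 0, -40], "roll": 0, "jaw": 10},
])

```text
time_s: 16.12
tcp_pos: [0.6076, -0.3413, 0.3164]
eef_rot: [179.9, 0.0, -90.2]
contact_force: [-0.1, 0.1, -0.7]
gripper_width: 0.0199
gripper_force: 55.0
```

```bash
python3 - <<'E'
from plant import r
from h import *
c=r.capture("scene")
a=r.capture("top");pickle.dump((a,c),open("f.pkl","wb"))
m=np.zeros((400,800,3),np.uint8);m[:,:400]=cv2.resize(a["image"][150:310,360:520],(400,400));m[:,400:]=cv2.resize(c["image"][60:300,130:370],(400,400),interpolation=cv2.INTER_CUBIC);cv2.imwrite("pics/c7.png",m)
E
python3 tilt.py
```

```text
[[108.      62.      -0.4137   0.346 ]
 [132.      60.      -0.4059   0.3443]
 [156.      57.      -0.3974   0.3404]
 [180.      55.      -0.3883   0.3384]
 [212.      51.      -0.3742   0.3322]]
tilt deg 23.337381849675882 z fit at y ends [-0.4314417   0.17137616]
[ 0.60768211 -0.34150355  0.31677291] z fit(top face) at tcp 0.3187150313172749
```

View pics/c7.png

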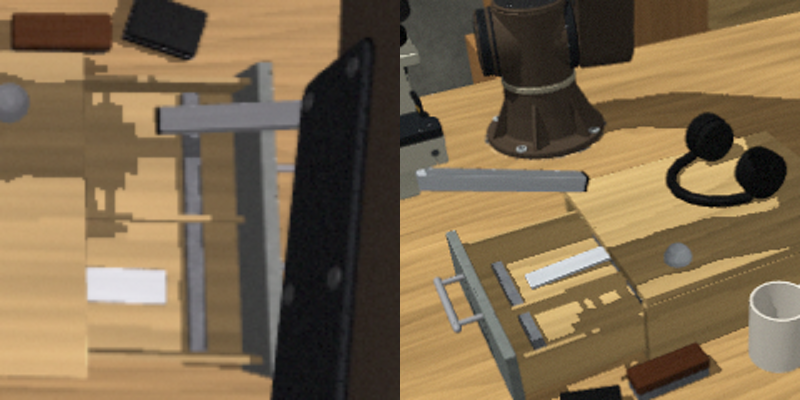

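The bar is held at about 18–20° with its lowest point near z = 0.22–0.23 m; 0.192 m is needed. The drawer is open, the bracket is in place and nothing nearby has moved.

```bash
python3 -c "
from plant import r
print(r.close_job())"
```

```text
the job is handed in; nothing more can be done
None
```

The job is handed in, no verdict shown yet: the drawer is fully open with the bracket still in it, and the crossbar came out diagonally and is held still, its lowest point about 11 cm above the unit's top.

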